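# Zero the bench spring gauge and hold its post at the second stop

## Task

Set up the blue bench spring gauge for a reading: first, with its telescopic post still down, turn the black knob of the round dial until its red pointer reads zero at the green mark. Then squeeze the orange release button on the post's grip head and pull the post straight up, past its first stop, all the way to the second stop. Finish while still holding it fully extended there (the program ends holding, do not let go), with the dial still at zero and without disturbing the glue bottle, the paint tin or the tape measure.

Things in the scene. Friction and masses are not known exactly. Their poses are not given: they have to be found in the camera images.
- gauge: Fixed instrument on a blue base plate 104 x 236 x 14 mm. At its y = -70 mm an aluminium sleeve (33 mm wide, collar 37 mm wide, collar top at z = 105 mm) holds the telescopic post; at its y = +70 mm stands a grey round dial (diameter 92 mm, white face at z = 61 mm), zero mark on its -x side. Origin: centre of the underside, on the table; z up.
- dial (a joint): Angle of the dial's knob and red pointer about the vertical axis, rad: 0 = pointer at the green zero mark, positive = pointer turned anticlockwise seen from above. Starts between +0.6 and +1.3, so it must be turned clockwise. Range -0.6 to 2.0. It stays where it is left (friction about 0.03 N m).
- dial_grip (a point): Point on the knob's vertical axis, 24 mm above the dial face, where to grip it. The knob is a black upright bar 44 mm long, 14 mm thick, its top 6 mm above this point and its lower edge 20 mm below it; pinch it across its thickness from above. Its x axis lies along the bar, the pointer pointing to -x.
- pointer_tip (a point): Outer tip of the red pointer, 36 mm from the knob's axis, just above the dial face.
- zero_mark (a point): The green zero mark on the dial face, 36 mm from the knob's axis.
- post (a joint): Travel of the post up out of its sleeve, m: 0 = down (start), latched there (1 mm play) unless the button is squeezed. With the button let out on the way it cannot rise past the first stop, 0.045. Second stop: hard end at 0.095, red ring clear of the collar. Spring and weight pull it down, 6 N at the bottom, 8.5 N at the top; nothing latches at the second stop: let go, it drops to about 0.06.
- grip_head: Black head on the post, 34 (x) by 44 (y) by 42 mm high; origin: centre of its underside, 107 mm above the table when down; axes parallel to the gauge's. Orange button on its -y side, ribbed pad on its +y side. Grip it across y from above, one finger on the button and one on the pad: the squeeze presses the button and the same grip pulls the post up.
- release_button (a joint): How far the orange button is pressed into the grip head, m: 0 = out, 0.006 = fully in; the latch is free from about 0.004. Springy: about 3 N to start, 7 N fully in.
- button_face (a point): Centre of the orange button's outer face: round, diameter 21 mm, 22 mm above the grip head's underside, 7.5 mm proud of the head's -y side when out and 1.5 mm when fully in. Pressing is towards the head's +y.
- glue_bottle: White bottle of wood glue with an orange cap, diameter 62 mm, 167 mm high, standing; origin at the centre of its underside. Leave alone.
- paint_tin: Small round paint tin, diameter 77 mm, 77 mm high, standing; origin at the centre of its underside. Leave alone.
- tape_measure: Yellow tape measure, 36 x 78 x 64 mm, standing; origin at the centre of its underside. Leave alone.

How it is judged:
By the outcome, as a careful person would: the job done as asked, in the order asked, and still so for the second after the job is handed in, while the arm keeps its last pose, push and grip.
It also fails if it takes over 45 s, if anything falls off the work surface, if the arm or the gripper's body presses on something with over 40 N, if the wrist force passes 120 N, or if a joint passes its speed limit or range.

## Robot

A 7-joint arm with a two-finger parallel gripper is mounted at the origin on a cart in front of the work surface, level with it; the furniture and walls round the work are solid. World frame = base frame: x ahead of the robot, y to its left, z up, the work surface at z = 0. Lengths are in mm, angles in rad, forces in N, time in s.
With the tool pointing down it reaches from about 350 to 900 mm from the base axis. Payload 7.2 kg.
Tool frame: the origin (TCP) lies midway between the tips of the shut fingers; the grasp point (between the pads) lies 19 mm behind it; z points along the fingers, y is the line along which they close (so a half turn about z gives the same grasp; the last joint's range is limited). The gripper opens to 88 mm and grips with 3 to 60 N. Pads are 20 mm wide; open, the fingers measure 115 mm over their backs; the gripper's body (75 mm by 178 mm) begins 61 mm behind the grasp point.
Start: joints at [1.033, 0.411, -0.013, 1.596, 0.006, 1.134, -0.082], TCP at [282.932, -557.296, 222.653] pointing down, gripper open.
Joint ranges: [-2.95, 2.95], [-0.29, 1.99], [-1.47, 1.44], [0.14, 2.54], [-1.03, 4.17], [0.13, 1.85], [-2.86, 2.86]. Speed limits (rad/s): [2.39, 2.39, 3.01, 3.01, 3.14, 3.14, 3.14].

## Interface

Orientations are given as a rotation vector (axis times angle).
In Python, from cell import arm gives the robot as it stands.
- The arm moves only by the tool play_rows, never from a script. Its argument "moves" is a list of rows, each a list of 3 entries, a list of its own where there are three numbers: the turn, a rotation vector about the tool's x, y, z in degrees, then the shift along the tool's x, y, z in units of 30 mm (1.0 is 30 mm), then the closure, from 0 (fully open) to 1 (shut). A call has 1 to 20 rows; each row is the pose to reach, as a shift and turn from the pose commanded when the call began, along the tool's axes at that moment; what a row does not reach only later rows make up. A row lasts 1/8 s, in which the tool goes at most 62.5 mm and 10.7 degrees, less where a joint would pass 70% of its speed; a pose out of reach is approached as far as the arm can. A call with a gripper value outside its range is refused whole. The fingers move at their own pace and stop on an object; "newtons" is the grip in N (left out, the last holds). Time passes only in rows, so rows that repeat a pose let the fingers close. It gives the time, the measured TCP pose, the force, the opening and the grip force at its end, in the units of the state.
- arm.get_state(): the state, without advancing time (a new reading comes with each control period).
- arm.camera(name): name is "scene" or "top"; returns (picture, depth): 400x640x3 uint8, red, green, blue; 400x640 float32, mm along the optical axis (not along the pixel's ray), 0 where there is no reading.
- arm.get_calibration(name): a dict with "camera_matrix" (3x3 intrinsics, pixels), "k1" (the pictures are not rectified: a ray, as slopes to the right and down, at radius r is drawn at 1 + k1 r^2 times it, then the intrinsics apply), "world_to_cam" (4x4, takes a point from world to camera coordinates). Camera axes: x right, y down, z forward; pixel columns grow to the right and rows downward; lengths in mm; the calibration is good to about 2 mm. A picture is of the moment at which its call begins. get_calibration takes no time and is no camera call.
- arm.hand_in(): hands the job in; it is judged then, once.
The state is a dict: "t": time; "qpos": joint angles; "dq": joint speeds; "effort": joint torques, N m; "eef_pos": TCP position; "orientation": TCP orientation; "force": force on the tool from outside, world axes, zero at the start; "wrist_torque": the same for the moment, N m; "opening": finger opening in mm; "finger_force": force on a finger pad.
Only numpy, scipy, OpenCV 4.12 (cv2) and the standard library are available. Lean on these libraries where they do the work, as an engineer would, in place of code of your own. Each camera call takes 0.05 s, during which the arm holds its last target. There are 200 camera calls.

## Working session

There is one attempt and no reset: what is moved stays moved. The work goes in short steps, Python scripts to look and compute and a tool call to move; the robot and the scene stay as the last step left them, time stands still between calls to the robot, and variables do not carry over. Pictures are saved under pics/ and viewed, at most 10 in all, crops included, and the job is handed in when it is done.

Besides the shell and the picture viewer there is one more tool, called after ">>>" as a command line: name --argument value ..., lists and objects as JSON in quotes. play_rows: Moves the arm, as the interface text tells. Its arguments: {"type":"object","properties":{"moves":{"type":"array"},"newtons":{"type":"number"}},"required":["moves"]}

```bash
mkdir -p pics; ls; cat > h.py <<'E'
import numpy as np, cv2
from cell import arm
from scipy.spatial.transform import Rotation as R
def cal(n):
    c=arm.get_calibration(n); return np.array(c["camera_matrix"]),c["k1"],np.array(c["world_to_cam"])
def rays(n,uv):
    K,k1,T=cal(n)
    p=cv2.undistortPoints(np.float64(uv).reshape(-1,1,2),K,np.array([k1,0,0,0.]),).reshape(-1,2)
    d=np.c_[p,np.ones(len(p))]@T[:3,:3]; o=-T[:3,:3].T@T[:3,3]
    return o,d
def onplane(n,uv,z):
    o,d=rays(n,uv); return o+d*((z-o[2])/d[:,2])[:,None]
def proj(n,P):
    K,k1,T=cal(n); P=np.float64(P).reshape(-1,3)
    return cv2.projectPoints(P,cv2.Rodrigues(T[:3,:3])[0],T[:3,3],K,np.array([k1,0,0,0.]))[0].reshape(-1,2)
def cloud(n,D,m):
    v,u=np.nonzero(m&(D>0)); o,d=rays(n,np.c_[u,v]); return o+d*D[v,u][:,None]
E
python3 - <<'E'
from h import *
for n in("scene","top"):
    I,D=arm.camera(n); cv2.imwrite(f"pics/{n}0.png",I[:,:,::-1]); np.savez(f"{n}0.npz",I=I,D=D)
    o,_=rays(n,[[320,200]]); print(n,o,onplane(n,[[320,200]],0))
s=arm.get_state();print({k:np.round(v,3).tolist() for k,v in s.items()})
print(R.from_rotvec(s["orientation"]).as_matrix().round(3))
E
```

```text
pics
scene [-34.88986878 445.06517969 481.97398751] [[ 752.78532384 -145.9074985     0.        ]]
top [ 356.70183442  -48.25992193 1194.43635445] [[648.98475043 -32.53083528   0.        ]]
{'t': 0.1, 'qpos': [1.033, 0.412, -0.013, 1.597, 0.006, 1.134, -0.082], 'dq': [0.0, -0.002, 0.001, -0.003, 0.001, 0.0, -0.001], 'effort': [0.002, -58.91, 0.644, -29.171, -0.054, 0.015, 0.0], 'eef_pos': [282.687, -556.942, 221.918], 'orientation': [-3.054, -0.731, 0.001], 'force': [-1.183, -0.148, 0.228], 'wrist_torque': [0.036, 0.017, 0.025], 'finger_force': 0.0, 'opening': 87.995}
[[ 0.892  0.453 -0.001]
 [ 0.453 -0.892  0.001]
 [-0.    -0.001 -1.   ]]
```

View pics/scene0.png

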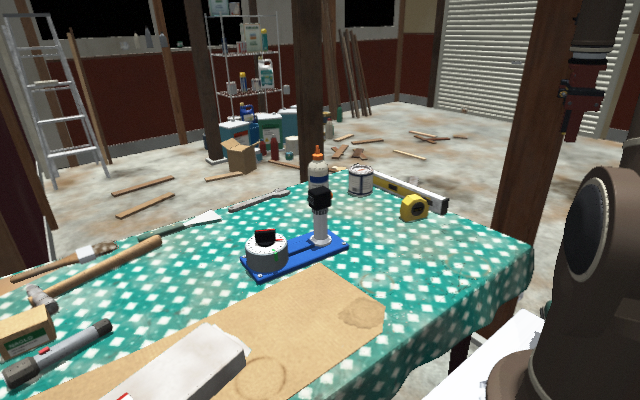

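View pics/top0.png

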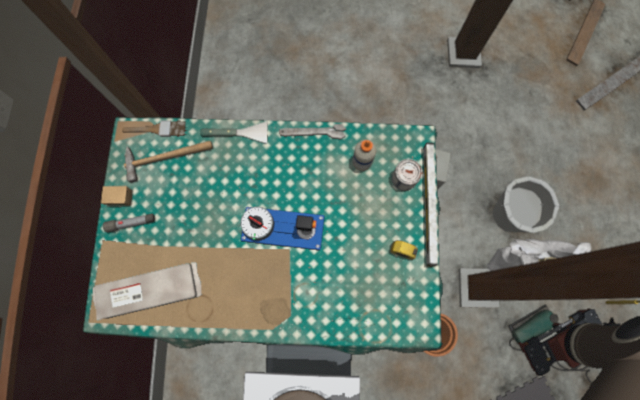

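The scene view has the gauge with its dial at (267,250) and the post at (319,215), the bottle at (318,170), the tin at (360,180) and the tape at (413,207). In the top view the dial is at (256,223), the head at (305,223), the bottle at (364,152), the tin at (406,174) and the tape at (403,249).

```bash
python3 - <<'E'
from h import *
for n in("top","scene"):
    f=np.load(n+"0.npz");I,D=f["I"],f["D"]; H=cv2.cvtColor(I,cv2.COLOR_RGB2HSV)
    roi=np.zeros(D.shape,bool)
    if n=="top": roi[200:255,235:330]=1
    else: roi[180:285,235:355]=1
    b=roi&(H[...,0]>104)&(H[...,0]<126)&(H[...,1]>150)
    uv=np.argwhere(b)[:,::-1]; P=onplane(n,uv,14)[:,:2].astype(np.float32)
    print(n,"blue",len(P),cv2.minAreaRect(P))
    C=cloud(n,D,roi)
    for lo,hi in((57,65),(85,95),(144,154)):
        q=C[(C[:,2]>lo)&(C[:,2]<hi)]; 
        if len(q): print(lo,len(q),q.mean(0).round(1),q.min(0).round(),q.max(0).round(), cv2.minAreaRect(q[:,:2].astype(np.float32)))
    r=roi&((H[...,0]<6)|(H[...,0]>174))&(H[...,1]>120)&(H[...,2]>90)
    o=roi&(H[...,0]>=7)&(H[...,0]<20)&(H[...,1]>150)&(H[...,2]>120)
    g=roi&(H[...,0]>45)&(H[...,0]<80)&(H[...,1]>110)&(H[...,2]>60)
    for nm,m,z in(("red",r,62),("orange",o,129),("green",g,61)):
        uv=np.argwhere(m)[:,::-1]; print(nm,len(uv),uv[:30].tolist(), onplane(n,[uv.mean(0)],z).round(1) if len(uv) else "")
f=np.load("top0.npz")["I"][195:260,230:335,::-1];g=np.load("scene0.npz")["I"][180:285,235:355,::-1]
a=cv2.resize(f,(735,455//2*2),interpolation=2)[:300*2];cv2.imwrite("pics/a.png",a)
cv2.imwrite("pics/b.png",cv2.resize(g,None,fx=5,fy=5,interpolation=2))
E
```

```text
top blue 1320 ((558.2660522460938, 74.56056213378906), (230.70948791503906, 101.07461547851562), 85.42430114746094)
57 597 [563.8 142.2  60.6] [519.  -8.  57.] [609. 189.  65.] ((543.8148803710938, 97.57456970214844), (191.9081573486328, 89.3421630859375), 65.44749450683594)
85 80 [564.3 141.5  90.3] [538.  -4.  85.] [579. 164.  95.] ((549.1376953125, 81.98833465576172), (172.3191680908203, 21.32276153564453), 75.75615692138672)
144 205 [553.7   4.3 148. ] [537. -18. 144.] [571.  26. 154.] ((553.8067626953125, 4.384366989135742), (43.572608947753906, 33.25808334350586), 86.73403930664062)
red 37 [[250, 216], [249, 217], [250, 217], [251, 217], [252, 217], [249, 218], [250, 218], [251, 218], [252, 218], [253, 218], [251, 219], [252, 219], [253, 219], [254, 219], [255, 219], [253, 220], [254, 220], [255, 220], [256, 220], [257, 220], [254, 221], [255, 221], [256, 221], [257, 221], [258, 221], [256, 222], [257, 222], [258, 222], [259, 222], [260, 222]] [[569.3 143.6  62. ]]
orange 17 [[313, 221], [314, 221], [313, 222], [314, 222], [312, 223], [313, 223], [314, 223], [312, 224], [313, 2
[... 957 characters left out ...]
], [259, 230], [260, 230], [261, 230], [262, 230], [263, 230], [264, 230], [265, 230], [266, 230], [267, 230], [268, 230], [256, 231], [257, 231], [275, 239], [276, 239], [277, 239], [278, 239], [279, 239], [280, 239], [281, 239]] [[593.8 120.2  62. ]]
orange 2 [[331, 193], [331, 194]] [[552.6 -27.9 129. ]]
green 34 [[272, 249], [273, 249], [273, 250], [274, 250], [277, 252], [274, 253], [275, 253], [276, 253], [277, 253], [274, 254], [275, 254], [276, 254], [277, 254], [274, 255], [275, 255], [276, 255], [277, 255], [274, 256], [275, 256], [276, 256], [277, 256], [274, 257], [275, 257], [276, 257], [277, 257], [275, 258], [276, 258], [277, 258], [275, 259], [276, 259]] [[508.8 154.   61. ]]
```

View pics/a.png

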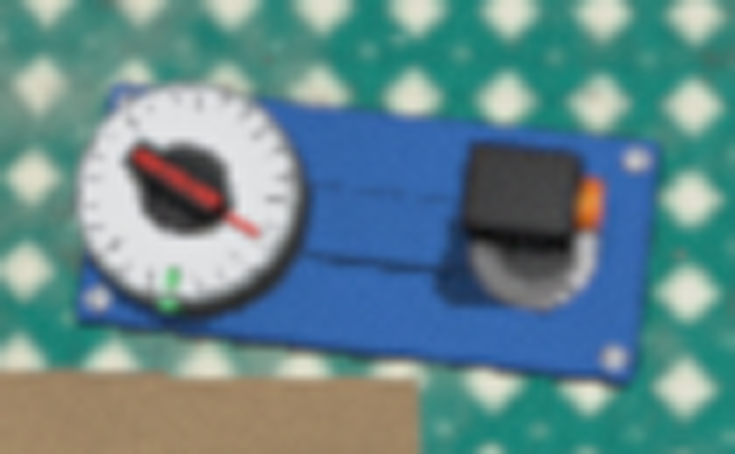

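View pics/b.png

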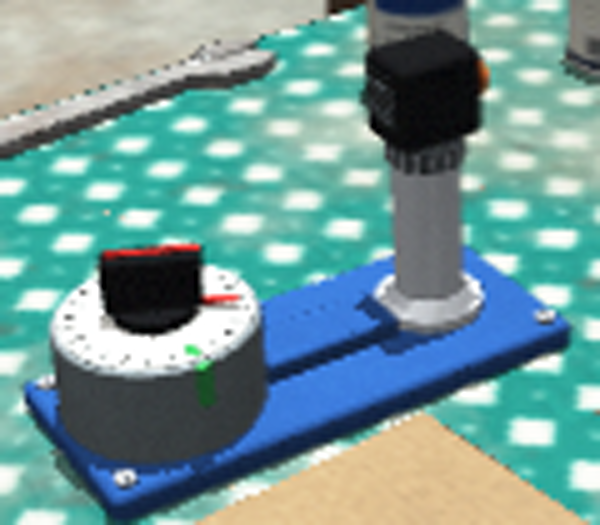

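The enlarged top view shows the pointer tip near full-image (267,229), the green mark's inner end near (254.7,234) and the head centre near (305,222). The second crop confirms this, with the orange button on the -y side.

```bash
cat >> h.py <<'E'
def dial(tagI=None):
    """measure gauge from the top picture"""
    I,D=tagI; H=cv2.cvtColor(I,cv2.COLOR_RGB2HSV)
    C=cloud("top",D,np.ones(D.shape,bool)); 
    near=np.hypot(C[:,0]-564,C[:,1]-142)<60
    f=C[near&(abs(C[:,2]-61)<3)]; (c,r)=cv2.minEnclosingCircle(f[:,:2].astype(np.float32))
    k=C[near&(C[:,2]>84)&(C[:,2]<97)]; rk=cv2.minAreaRect(k[:,:2].astype(np.float32))
    h=C[(np.hypot(C[:,0]-554,C[:,1]-4)<45)&(C[:,2]>144)]
    print("face",np.round(c,1),r,f[:,2].mean(),"bar",rk,k[:,2].mean())
    if len(h): print("head",cv2.minAreaRect(h[:,:2].astype(np.float32)),h[:,2].mean())
    return c
def togo(P,yaw):
    s=arm.get_state(); M=R.from_rotvec(s["orientation"]).as_matrix(); y0=np.degrees(np.arctan2(M[1,0],M[0,0]))
    print("turn z",-(yaw-y0),"shift",(M.T@(np.array(P)-s["eef_pos"])/30).round(2),"yaw",y0)
E
python3 - <<'E'
from h import *
f=np.load("top0.npz"); c=dial((f["I"],f["D"]))
tip=onplane("top",[[267.1,228.6]],62)[0]; mk=onplane("top",[[254.7,234.]],61)[0]
bar=onplane("top",np.array([[137,152],[220,200]])/7+[230,195],91)
print(tip,mk,bar,bar.mean(0))
a=lambda v:np.degrees(np.arctan2(v[1],v[0]))
print("tip",a(tip[:2]-c),np.hypot(*(tip[:2]-c)),"mark",a(mk[:2]-c),np.hypot(*(mk[:2]-c)),"bar",a(bar[1]-bar[0]))
for n,p,z in(("bottle",(365,146),167),("tin",(407,171),77),("tape",(403,247),64)):print(n,onplane("top",[p],z).round())
togo([564,142,160],51)
E
```

```text
face [564.6 144.7] 45.90518569946289 60.618588548703485 bar ((565.1666259765625, 144.4363555908203), (44.869232177734375, 13.764583587646484), 60.34757995605469) 90.17402416811485
head ((553.8067626953125, 4.384366989135742), (43.572608947753906, 33.25808334350586), 86.73403930664062) 148.00257935326087
[546.55881928 112.05371641  62.        ] [530.22315626 146.08213565  61.        ] [[573.11245228 158.47245086  91.        ]
 [555.09410781 124.41314152  91.        ]] [564.10328004 141.44279619  91.        ]
tip -118.95687504427957 37.26788914028769 mark 177.635447319421 34.40825259481831 bar -117.88011507334691
bottle [[ 760. -150.  167.]]
tin [[ 724. -280.   77.]]
tape [[ 507. -268.   64.]]
turn z -24.081890667600497 shift [ 18.91 -16.53   2.08] yaw 26.918109332399503
```

>>> play_rows --moves '[[[0,0,-10],[1.2,-1.05,0.3],0.3],[[0,0,-20],[2.7,-2.35,0.6],0.3],[[0,0,-27],[4.2,-3.7,0.8],0.3],[[0,0,-34],[5.7,-5.0,1],0.3],[[0,0,-34],[7.2,-6.3,1],0.3],[[0,0,-34],[8.7,-7.6,1],0.3],[[0,0,-34],[10.2,-8.95,1],0.3],[[0,0,-34],[11.7,-10.25,1],0.3],[[0,0,-34],[13.2,-11.55,1],0.3],[[0,0,-34],[14.7,-12.85,1],0.3],[[0,0,-34],[16.2,-14.15,1.5],0.3],[[0,0,-34],[17.7,-15.5,2],0.3],[[0,0,-34],[18.7,-16.35,2],0.3],[[0,0,-34],[18.97,-16.59,2],0.3],[[0,0,-34],[18.97,-16.59,2],0.3],[[0,0,-34],[18.97,-16.59,2],0.3]]' --newtons 20

```text
t: 2.1
eef_pos: [564.9, 142.1, 162.6]
orientation: [2.709, 1.589, -0.001]
force: [0.4, -0.2, 0.3]
opening: 61.6
finger_force: 0.0
```

```bash
python3 - <<'E'
from h import *
togo([564.8,144.3,67],61); s=arm.get_state(); print(s["t"],s["eef_pos"],s["opening"],np.round(s["qpos"],2))
E
```

```text
turn z -0.20075630454546456 shift [ 0.07 -0.04  3.19] yaw 60.799243695454535
2.1 [564.86044276 142.07736678 162.58854005] 61.5639582738602 [ 0.03  0.44 -0.47  1.75  0.23  1.01 -1.04]
```

>>> play_rows --moves '[[[0,0,0],[0.07,-0.04,1.2],0.3],[[0,0,0],[0.07,-0.04,2.2],0.3],[[0,0,0],[0.07,-0.04,2.9],0.3],[[0,0,0],[0.07,-0.04,3.17],0.3],[[0,0,0],[0.07,-0.04,3.17],0.3],[[0,0,0],[0.07,-0.04,3.17],1],[[0,0,0],[0.07,-0.04,3.17],1],[[0,0,0],[0.07,-0.04,3.17],1],[[0,0,0],[0.07,-0.04,3.17],1],[[0,0,0],[0.07,-0.04,3.17],1]]' --newtons 20

```text
t: 3.35
eef_pos: [565.9, 146.3, 67.8]
orientation: [2.707, 1.592, 0.002]
force: [11.7, -7.1, -7.6]
opening: 15.2
finger_force: 6.9
```

```bash
python3 - <<'E'
from h import *
togo([564.8,144.3,67],-4.4); s=arm.get_state(); print(s["eef_pos"],s["opening"],s["force"],s["wrist_torque"],s["finger_force"])
E
```

```text
turn z 65.31974880582973 shift [-0.08  0.    0.03] yaw 60.919748805829734
[565.8801334  146.29966715  67.81776785] 15.155443461708874 [11.69125073 -7.12249488 -7.5670352 ] [-1.53710639e+00 -2.73528260e+00 -1.29867706e-03] 6.875448301311735
```

>>> play_rows --moves '[[[0,0,0],[-0.06,0.03,0],1],[[0,0,0],[-0.06,0.03,0],1],[[0,0,0],[-0.06,0.03,0],1]]'

```text
t: 3.72
eef_pos: [566.4, 145.9, 67.8]
orientation: [-2.707, -1.593, -0.006]
force: [4.8, 3.2, -4.3]
opening: 14.1
finger_force: 20.0
```

```bash
python3 - <<'E'
from h import *
togo([564.8,144.3,67],-4.4); s=arm.get_state(); print(s["eef_pos"],s["opening"],s["force"],s["wrist_torque"],s["finger_force"])
E
```

```text
turn z 65.34303725995973 shift [-0.07 -0.02  0.03] yaw 60.94303725995972
[566.43405259 145.87913381  67.78692286] 14.110856340664425 [ 4.84847462  3.21520373 -4.29206735] [ 0.7007381  -1.12568792 -0.0109691 ] 19.998166859149933
```

>>> play_rows --moves '[[[0,0,3],[-0.04,0,0],1],[[0,0,9],[-0.05,0,0],1],[[0,0,15],[-0.05,0,0],1],[[0,0,21],[-0.05,0,0],1],[[0,0,27],[-0.05,0,0],1],[[0,0,33],[-0.05,0,0],1],[[0,0,39],[-0.05,0,0],1],[[0,0,45],[-0.05,0,0],1],[[0,0,51],[-0.05,0,0],1],[[0,0,57],[-0.05,0,0],1],[[0,0,62],[-0.05,0,0],1],[[0,0,65.4],[-0.05,0,0],1],[[0,0,65.4],[-0.05,0,0],1],[[0,0,65.4],[-0.05,0,0],1],[[0,0,65.4],[-0.05,0,0],1]]'

```text
t: 5.6
eef_pos: [567.4, 144.0, 67.8]
orientation: [-3.137, 0.123, -0.009]
force: [10.4, 2.2, -8.4]
opening: 13.9
finger_force: 20.0
```

```bash
python3 - <<'E'
from h import *
togo([564.8,144.3,67],-4.4); s=arm.get_state(); print(s["eef_pos"],s["opening"],s["force"],s["wrist_torque"],s["finger_force"])
E
```

```text
turn z -0.08962012750219461 shift [-0.09 -0.    0.03] yaw -4.489620127502195
[567.35514026 144.02603443  67.82567573] 13.86476150328267 [10.44678947  2.17174438 -8.35457944] [ 0.50907232 -2.17463145 -0.00291923] 19.99571442604065
```

>>> play_rows --moves '[[[0,0,0],[0,0,0],0.4],[[0,0,0],[0,0,0],0.4],[[0,0,0],[0,0,0],0.4],[[0,0,0],[0,0,0],0.4],[[0,0,0],[0,0,-1.2],0.2],[[0,0,0],[0,0,-3],0],[[0,0,0],[0,0,-4.7],0],[[0,0,0],[-4,0,-4.8],0],[[0,0,0],[-4,0,-4.8],0],[[0,0,0],[-4,0,-4.8],0],[[0,0,0],[-4,0,-4.8],0]]'

```text
t: 6.98
eef_pos: [445.2, 152.6, 212.0]
orientation: [-3.139, 0.123, -0.002]
force: [0.3, 0.1, -0.0]
opening: 87.7
finger_force: 0.0
```

```bash
python3 - <<'E'
from h import *
a=[arm.camera("top") for _ in range(2)]; I,D=a[-1]; dial((I,D))
cv2.imwrite("pics/c.png",cv2.resize(I[195:260,225:335,::-1],None,fx=7,fy=7,interpolation=2))
J,E_=arm.camera("scene"); cv2.imwrite("pics/d.png",cv2.resize(J[180:285,235:355,::-1],None,fx=5,fy=5,interpolation=2))
np.savez("t1.npz",I=I,D=D)
togo([553.8,4.4,200],-4.4); s=arm.get_state(); print(s["eef_pos"],s["opening"],np.round(s["qpos"],2))
E
```

```text
face [564.7 144.3] 45.91951370239258 60.621090287235226 bar ((563.6964111328125, 144.0610809326172), (14.321146011352539, 41.963497161865234), 86.41331481933594) 90.34701163599667
head ((554.129150390625, 4.4835052490234375), (43.11149978637695, 33.87734603881836), 86.01778411865234) 148.41993923649162
turn z -0.130688136460253 shift [3.98 4.64 0.38] yaw -4.530688136460253
[445.63362219 152.49583646 211.36404057] 87.82127154073758 [-0.24  0.17 -0.21  1.96  0.04  1.02 -2.13]
```

View pics/c.png

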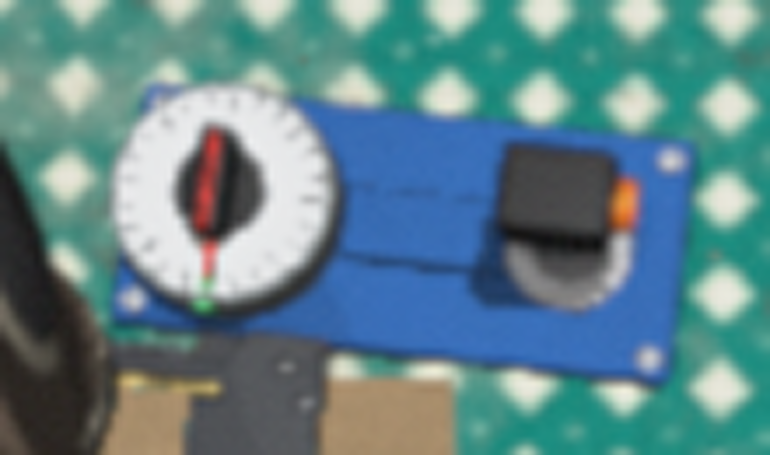

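View pics/d.png

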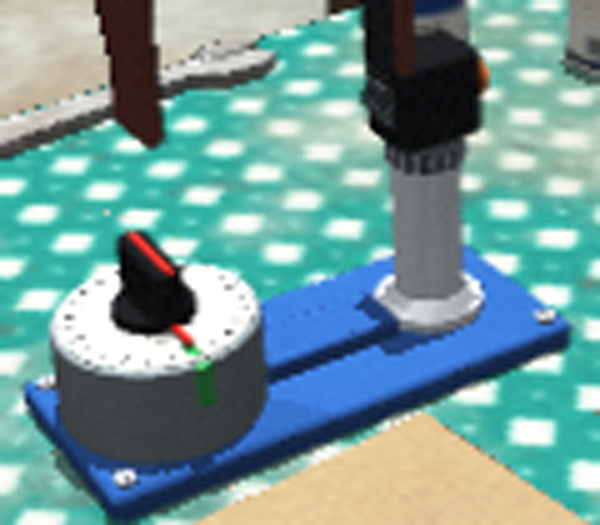

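In the top crop the pointer tip (209,270) meets the green mark (206,285), and the scene crop agrees. Next I'll check the angle numerically.

```bash
python3 - <<'E'
from h import *
for n,fn in(("top","t1.npz"),("top","top0.npz")):
    I=np.load(fn)["I"];H=cv2.cvtColor(I,cv2.COLOR_RGB2HSV).astype(int);roi=np.zeros(H.shape[:2],bool);roi[205:242,238:277]=1
    r=roi&((H[...,0]<8)|(H[...,0]>172))&(H[...,1]>90)&(H[...,2]>70)
    g=roi&(H[...,0]>45)&(H[...,0]<80)&(H[...,1]>60)
    uv=np.argwhere(r)[:,::-1]; P=onplane(n,uv,91)[:,:2]; c=P.mean(0)
    P5=onplane(n,uv,62)[:,:2]; d=np.hypot(*(P5-[564.6,144.5]).T)
    w=I[uv[:,1],uv[:,0]].astype(float); w=w[:,0]-w[:,1:].mean(1)
    e=d>27; t=np.average(P5[e],axis=0,weights=w[e]); k=P[d<24]
    vx,vy=cv2.fitLine(k.astype(np.float32),cv2.DIST_L2,0,.01,.01)[:2,0]
    gv=np.argwhere(g)[:,::-1]; G=onplane(n,gv,61)[:,:2]; G=G[np.hypot(*(G-[564.6,144.5]).T)<46]
    a=lambda v:np.degrees(np.arctan2(v[1],v[0]))
    print(fn,"tip",t,a(t-[564.6,144.5]),e.sum(),"strip",a([vx,vy])%180,"green",len(G),G.mean(0),a(G.mean(0)-[564.6,144.5]))
    B=(H[...,0]>104)&(H[...,0]<126)&(H[...,1]>150); B[:200]=0;B[255:]=0;B[:,:275]=0;B[:,330:]=0
    # plate's right edge line per row (top face)
    pts=[(np.nonzero(B[v])[0].max()+.5,v) for v in range(221,246)]
    L=cv2.fitLine(onplane(n,pts,14)[:,:2].astype(np.float32),cv2.DIST_HUBER,0,.01,.01)[:,0]; print("edge yaw",a(L[:2]))
E
```

```text
t1.npz tip [534.28231246 148.17596301] 173.08673944172673 2 strip 178.4243 green 2 [518.93190115 145.8680687 ] 178.28411671166862
edge yaw -3.9948647
top0.npz tip [550.849869   119.58512541] -118.8936214864462 2 strip 60.858402 green 4 [523.83709908 146.91110442] 176.61492846312316
edge yaw -3.9948647
```

>>> play_rows --moves '[[[0,0,0],[1.2,1.4,0],0],[[0,0,0],[2.4,2.8,0.2],0],[[0,0,0],[3.5,4.1,0.6],0],[[0,0,0],[3.97,4.64,0.8],0],[[0,0,0],[3.97,4.64,0.8],0],[[0,0,0],[3.97,4.64,0.8],0],[[0,0,0],[3.97,4.64,0.8],0]]'

```text
t: 8.0
eef_pos: [552.1, 6.3, 188.1]
orientation: [-3.139, 0.119, -0.001]
force: [0.1, -0.3, 0.1]
opening: 87.6
finger_force: 0.0
```

```bash
python3 - <<'E'
from h import *
togo([553.7,3.9,110],-4.4); s=arm.get_state(); print(s["eef_pos"],s["opening"],s["force"])
E
```

```text
turn z 0.059128686344188 shift [0.06 0.08 2.6 ] yaw -4.340871313655812
[552.06236716   6.30768626 188.06007323] 87.61693596902366 [ 0.06319731 -0.26234217  0.12963987]
```

>>> play_rows --moves '[[[0,0,0],[0.04,0.05,1.0],0],[[0,0,0],[0.04,0.05,2.0],0],[[0,0,0],[0.04,0.05,2.58],0],[[0,0,0],[0.04,0.05,2.58],0],[[0,0,0],[0.04,0.05,2.58],0],[[0,0,0],[0.04,0.05,2.58],0.4],[[0,0,0],[0.04,0.05,2.58],1],[[0,0,0],[0.04,0.05,2.58],1],[[0,0,0],[0.04,0.05,2.58],1],[[0,0,0],[0.04,0.05,2.58],1],[[0,0,0],[0.04,0.05,2.58],1]]' --newtons 35

```text
t: 9.38
eef_pos: [553.7, 4.0, 110.3]
orientation: [-3.138, 0.122, -0.001]
force: [0.3, 3.7, 1.2]
opening: 44.9
finger_force: 35.0
```

```bash
python3 - <<'E'
from h import *
togo([553.7,3.9,110],-4.4); s=arm.get_state(); print(s["eef_pos"],s["opening"],s["force"],s["finger_force"],s["wrist_torque"])
E
```

```text
turn z -0.04134751875937148 shift [0.   0.   0.01] yaw -4.441347518759372
[553.69659397   3.9788039  110.27917511] 44.92911329337152 [0.3289084  3.66769385 1.17122049] 35.00045299530029 [ 0.69636916  0.00421707 -0.09126915]
```

>>> play_rows --moves '[[[0,0,0],[0,0,-0.15],1],[[0,0,0],[0,0,-0.4],1],[[0,0,0],[0,0,-0.7],1],[[0,0,0],[0,0,-1.0],1],[[0,0,0],[0,0,-1.3],1],[[0,0,0],[0,0,-1.6],1],[[0,0,0],[0,0,-1.9],1],[[0,0,0],[0,0,-2.2],1],[[0,0,0],[0,0,-2.5],1],[[0,0,0],[0,0,-2.8],1],[[0,0,0],[0,0,-3.0],1],[[0,0,0],[0,0,-3.1],1],[[0,0,0],[0,0,-3.1],1],[[0,0,0],[0,0,-3.1],1]]' --newtons 40

```text
t: 11.12
eef_pos: [553.6, 3.9, 202.2]
orientation: [-3.138, 0.122, 0.0]
force: [4.9, 4.5, -7.8]
opening: 45.0
finger_force: 40.0
```

Post at about 92 mm; I'll go on to the hard stop with a slight upward preload.

>>> play_rows --moves '[[[0,0,0],[0,0,-0.08],1],[[0,0,0],[0,0,-0.13],1],[[0,0,0],[0,0,-0.16],1],[[0,0,0],[0,0,-0.16],1],[[0,0,0],[0,0,-0.16],1]]'

```text
t: 11.75
eef_pos: [553.6, 4.0, 205.5]
orientation: [-3.138, 0.121, 0.002]
force: [9.0, 4.8, -18.7]
opening: 45.4
finger_force: 40.0
```

```bash
python3 - <<'E'
from h import *
I,D=arm.camera("scene"); J,_=arm.camera("top")
a=cv2.resize(I[130:285,230:360,::-1],None,fx=3.8,fy=3.8,interpolation=2); b=cv2.resize(J[195:260,235:275,::-1],None,fx=7,fy=7,interpolation=2)
b=cv2.copyMakeBorder(b,0,a.shape[0]-b.shape[0],0,0,0); cv2.imwrite("pics/e.png",np.hstack([a,b]))
s=arm.get_state(); print(s["eef_pos"],s["opening"],s["force"],s["finger_force"])
E
```

```text
[553.57601153   3.95762338 205.45874346] 44.890728369482076 [  8.21857143   5.89313134 -19.02499283] 39.9938303232193
```

View pics/e.png

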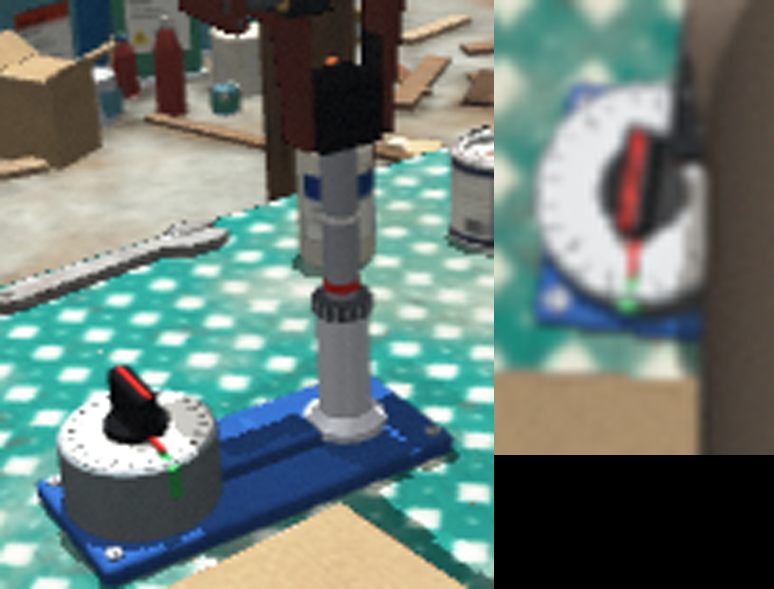

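The red ring is clear of the collar (342,288 in the picture), the upward pull is up against the hard stop with 95.2 mm of travel, and the pointer is still on the green mark.

```bash
python3 -c "
from cell import arm
print(arm.hand_in())"
```

```text
the job is handed in; nothing more can be done
None
```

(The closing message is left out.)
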